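# Fetch the thumb plane from its case

### The arm

A 6-joint arm with a two-finger parallel gripper is mounted at the origin on a cart in front of the work surface, level with it; the furniture and walls round the work are solid. World frame = base frame: x ahead of the robot, y to its left, z up, the work surface at z = 0. Lengths are in m, angles in rad, forces in N, time in s.
With the tool pointing down it reaches from about 0.325 to 0.9 m from the base axis. Payload 6.1 kg.
Tool frame: the origin (TCP) lies between the finger pads; the fingertips stand 22 mm ahead of it and the grasp point (between the pads) lies 3 mm ahead of it; z points along the fingers, y is the line along which they close (so a half turn about z gives the same grasp; the last joint's range is limited). The gripper opens to 85 mm and grips with 20 to 120 N. Pads are 22 mm wide; open, the fingers measure 114 mm over their backs; the gripper's body (76 mm by 85 mm) begins 54 mm behind the grasp point. The pads swing forward as they close: fully open they stand 13 mm farther back than shut.
Start: joints at [-1.466, 0.22, 1.526, -0, 1.395, -0.126], TCP at [0.143, -0.608, 0.253] pointing down, gripper open.
Joint ranges: [-2.98, 2.98], [-0.91, 2.08], [0.09, 2.57], [-1.24, 4.39], [0.2, 2.65], [-2.68, 2.68]. Speed limits (rad/s): [2.57, 2.57, 3.01, 3.14, 3.14, 3.14].

### API

Orientations are given as a 3x3 rotation matrix whose columns are the frame's x, y, z axes.
In Python, from cell import bot, cams, ticket gives the robot as it stands.
- The arm moves only by the tool play_rows, never from a script. Its argument "plan" is a list of rows, each a list of 4 numbers: the shift along the world's x, y, z in m, then the turn about the world's z in units of 10 degrees (1.0 is 10 degrees). A call has 1 to 8 rows; each row shifts and turns the commanded pose from where the row before left it; what a row does not reach is not made up. A row lasts 1/8 s, in which the tool goes at most 62.5 mm and 10.7 degrees, less where a joint would pass 70% of its speed; a pose out of reach is approached as far as the arm can. A call is refused whole if a number of a shift passes 0.0625 or a number of a turn 1, either way. A call with a gripper value outside its range is refused whole. "grip" is the opening, from -1 (shut) to 1 (fully open), so that 0 is half open, set as the call begins (left out, the last holds). The fingers move at their own pace and stop on an object; "force" is the grip in N (left out, the last holds). Time passes only in rows, so rows that do not move let the fingers close. It gives the time, the measured TCP pose, the force, the opening and the grip force at its end, in the units of the state.
- bot.sense(): the state, without advancing time (a new reading comes with each control period).
- cams.snapshot(name): name is "scene" or "top" or "wrist"; returns a dict with "pixels" (384x512x3 uint8, red, green, blue), "mtx" (3x3 intrinsics, pixels), "origin" and "orientation" of the camera in the world. Camera axes: x right, y down, z forward; pixel columns grow to the right and rows downward; lengths in m; the calibration is good to about 2 mm. A picture is of the moment at which its call begins. There is no depth.
- ticket.hand_in(): hands the job in; it is judged then, once.
Trained networks look in a picture, given as the dict that the camera call returned (one of the last four; its "shot" number tells which), for a name from the list of things; names that differ only in an ending like _2 or _b are one class to them, and where a whole thing is asked for, a point or a joint stands for the part that bears it (a point fixed in the world has none). Each returns a list of dicts, best first, with "score" (0 to 1); they miss things now and then, are a little off and sometimes report something else, mostly with a low value. They report only what shows in the picture. A call takes as long as a camera call.
- cams.boxes_of(label, picture): "centre" ([column, row] in pixels, amid what is visible of it).
- cams.cut_out(label, picture): "mask" (384x512 bool, what is visible of it) and "centre" ([column, row] in pixels, amid what is visible of it).
The state is a dict: "clock": time; "qpos": joint angles; "dq": joint speeds; "tau": joint torques, N m; "position": TCP position; "orientation": TCP orientation; "force": force on the tool from outside, world axes, zero at the start; "torque": the same for the moment, N m; "gripper_width": opening from 0.0 (shut) to 1.0 (fully open); "gripper_force": force on a finger pad.
Only numpy, scipy, OpenCV 4.12 (cv2) and the standard library are available. Lean on these libraries where they do the work, as an engineer would, in place of code of your own. Each camera call takes 0.05 s, during which the arm holds its last target. There are 200 camera calls.

### The job

Swing the lid of the dark wooden case open past its point of balance so that it stays open by itself. Then lift the little brass plane out and set it down gently, not dropped, on the pale wooden rest: lengthwise along its narrow raised rib, between the two end cleats, centred on the rib. Leave the lid open and do not shift the tin, the tape roll or the sanding block.

Things in the scene. Friction and masses are not known exactly. Their poses are not given: they have to be found in the camera images.
- case: Dark wooden case, fixed, 115 (its x) x 156 (its y) x 66 mm high shut. Origin: centre of its underside, on the bench; x points to the hinge side, -x to the front with the lid's pull, z up. Tray 40 mm high, walls 5 mm, floor 5 mm over the bench; the plane stands on a cradle 20 mm wide in y, its top 22 mm over the bench; 55 mm free between each side of the plane and the side wall.
- lid (a joint): The lid's angle in rad: 0 shut, 1.92 fully open, leaning back against its stop. A plain, light hinge (lid 0.2 kg, 26 mm deep): it falls shut below about 1.3 rad and falls open to its stop by itself beyond that.
- lid_grip (a point): Centre of the brass pull on the lid's front: a cross-bar 22 mm long parallel to the hinge (case y), 16 mm thick, on a 14 mm wide neck, 32 mm out from the lid's front face; 53 mm over the bench when shut. Pinched by its two flat ends it turns between the finger pads as the lid swings.
- lid_hinge (a point): Centre of the hinge line, which runs along the case's y axis: 57.5 mm to the case's +x side of its origin, 40 mm over the bench. The pull lies 147.5 mm in front of it and 13 mm above it when shut.
- plane_mid (a point): Centre of the loose brass thumb plane (0.2 to 0.45 kg), half-way up, 17.5 mm over its sole. 84 mm long (this point's x), 28 mm wide (its y), 35 mm high (z up); its body is 13 mm high with straight sides to grasp at mid-length, below the iron at the +x end and a small knob at the -x end. It starts in the case, its length along the case's x axis.
- rest_seat (a point): Centre of the seat of the fixed pale wooden plane rest: a base board 130 (x) x 56 (y) x 10 mm with a narrow rib along its x axis, 20 mm wide (narrower than the plane), whose flat top is the seat, 30 mm over the bench. This point is on that top; z up. A cleat at each end stands 10 mm above the seat; the cleats are 102 mm apart, so the plane has 9 mm to spare at each end.
- tin: Round wax tin, 77 mm across, 32 mm high, loose: a bystander. Origin at the centre of its underside.
- tape: Blue tape roll, 101 mm across, 24 mm high, loose: a bystander. Origin at the centre of its underside.
- sander: Cork sanding block, 90 x 45 x 30 mm, loose: a bystander. Origin at the centre of its underside.

How it is judged:
On the way, in this order (a step that is already met when the one before it is completed fails the run):
1. the lid stays open by itself, let go (value of joint lid above 1.7 rad and contact force between the fingers and case below 0.1 N), for 0.3 s.
2. the plane is lifted clear of the case (z of plane_mid in the frame of case above 0.085 m), for 0.1 s.
At the end, for the whole second after the job is handed in: The lid stands open by itself (over 1.7 rad); the plane rests flat and upright on the rib of the rest between the cleats, within 13 mm of the seat's centre along the rib and 9 mm across it, its length within 12 degrees of the rib's; it is let go and at rest (value of joint lid above 1.7 rad and x of plane_mid in the frame of rest_seat between -0.013 and 0.013 m and y of plane_mid in the frame of rest_seat between -0.009 and 0.009 m and z of plane_mid in the frame of rest_seat between 0.0135 and 0.0215 m and angle between plane_mid's own z axis and vertical below 0.1 rad and angle between the x axis of plane_mid and the x axis of rest_seat, either way round below 0.21 rad and linear speed of plane below 0.02 m/s); the robot touches nothing.
It fails at once if the plane is dropped onto the rest from more than about 15 mm (horizontal distance between plane_mid and rest_seat below 0.08 m and z of plane_mid in the frame of rest_seat above 0.033 m and contact force between the fingers and plane below 0.05 N).
It fails at once if the tin, the tape roll or the sanding block is shifted by more than 25 mm (distance of any of tin, tape, sander from where it was at the start of the episode above 0.025 m).
It also fails if it takes over 56 s, if anything falls off the work surface, if the arm or the gripper's body presses on something with over 40 N, if the wrist force passes 120 N, or if a joint passes its speed limit or range.

## Working session

There is one attempt and no reset: what is moved stays moved. The work goes in short steps, Python scripts to look and compute and a tool call to move; the robot and the scene stay as the last step left them, time stands still between calls to the robot, and variables do not carry over. Pictures are saved under pics/ and viewed, at most 10 in all, crops included, and the job is handed in when it is done.

Besides the shell and the picture viewer there is one more tool, called by a JSON object that holds its "method" and its "body". play_rows: Moves the arm, as the interface text tells. Its arguments: {"type":"object","properties":{"plan":{"type":"array"},"grip":{"type":"number"},"force":{"type":"number"}},"required":["plan"]}

```bash
ls; mkdir -p pics; cat > h.py <<'E'
import numpy as np, cv2
from cell import bot,cams,ticket
def ray(s,p):
    d=np.linalg.inv(s["mtx"])@np.array([p[0],p[1],1.]); return np.array(s["origin"]),np.array(s["orientation"])@d
def atz(s,p,z):
    o,d=ray(s,p); return o+d*(z-o[2])/d[2]
def proj(s,P):
    c=np.array(s["orientation"]).T@(np.array(P)-s["origin"]); c=s["mtx"]@c; return c[:2]/c[2]
def save(s,n): cv2.imwrite("pics/"+n,cv2.cvtColor(s["pixels"],cv2.COLOR_RGB2BGR))
E
python3 - <<'E'
from h import *
Z=dict(case=.066,lid_grip=.053,plane_mid=.0,rest_seat=.03,tin=.032,tape=.024,sander=.03)
ims=[]
for n in("top","scene"):
    s=cams.snapshot(n); ims.append(s); save(s,n+"0.png"); print(n,s["origin"])
    for l,z in Z.items():
        for r in cams.cut_out(l,s)[:2]:
            m=r["mask"]; q=cv2.minAreaRect(np.argwhere(m)[:,::-1].astype(np.float32))
            print(l,round(r["score"],2),np.round(r["centre"]),np.round(atz(s,r["centre"],z),3),[np.round(atz(s,c,z)[:2],3).tolist() for c in cv2.boxPoints(q)])
cv2.imwrite("pics/both.png",cv2.cvtColor(np.hstack([i["pixels"] for i in ims])[:,:],cv2.COLOR_RGB2BGR))
print(bot.sense())
E
```

```text
pics
top [ 0.34696025 -0.00699304  1.31762244]
case 0.91 [314. 192.] [ 0.511 -0.164  0.066] [[0.548, -0.068], [0.597, -0.225], [0.447, -0.267], [0.399, -0.113]]
rest_seat 0.8 [178. 206.] [0.485 0.192 0.03 ] [[0.536, 0.245], [0.558, 0.191], [0.438, 0.141], [0.417, 0.195]]
tin 0.69 [232. 251.] [0.364 0.05  0.032] [[0.413, 0.081], [0.412, 0.005], [0.337, 0.006], [0.338, 0.081]]
tape 0.57 [197. 151.] [0.634 0.142 0.024] [[0.656, 0.197], [0.726, 0.128], [0.65, 0.056], [0.581, 0.126]]
sander 0.56 [357. 152.] [ 0.622 -0.29   0.03 ] [[0.607, -0.248], [0.679, -0.315], [0.646, -0.349], [0.575, -0.282]]
scene [-0.00996794  0.33695054  0.85304915]
case 0.86 [304. 181.] [ 0.495 -0.145  0.066] [[0.539, -0.042], [0.608, -0.263], [0.434, -0.25], [0.386, -0.048]]
lid_grip 0.98 [305. 176.] [ 0.519 -0.167  0.053] [[0.548, -0.069], [0.642, -0.232], [0.462, -0.27], [0.39, -0.115]]
rest_seat 0.69 [193. 251.] [0.475 0.199 0.03 ] [[0.528, 0.251], [0.56, 0.202], [0.429, 0.153], [0.403, 0.202]]
tin 0.86 [267. 256.] [0.371 0.054 0.032] [[0.396, 0.097], [0.422, 0.017], [0.34, 0.006], [0.319, 0.083]]
tape 0.56 [
[... 327 characters left out ...]
+00, -1.26134381e-01]), 'dq': array([-6.99217722e-04,  1.80460447e-03,  3.83753930e-05,  2.23887931e-03,
       -1.16320956e-03,  2.39748374e-04]), 'tau': array([-5.05690750e-04, -4.96790063e+01, -3.89713383e+01, -2.89399286e-04,
        7.84477597e-04, -2.65146198e-06]), 'position': array([ 0.14297274, -0.60842025,  0.25332005]), 'orientation': array([[ 9.73476866e-01,  2.28785471e-01,  1.99546615e-05],
       [ 2.28785471e-01, -9.73476865e-01, -2.38789431e-05],
       [ 1.39622461e-05,  2.78109353e-05, -1.00000000e+00]]), 'force': array([ 0.21080087,  0.69639042, -0.38526555]), 'torque': array([0.00605796, 0.01435099, 0.01972897]), 'gripper_force': 0.0, 'gripper_width': 0.9997755711883904}
```

View pics/top0.png

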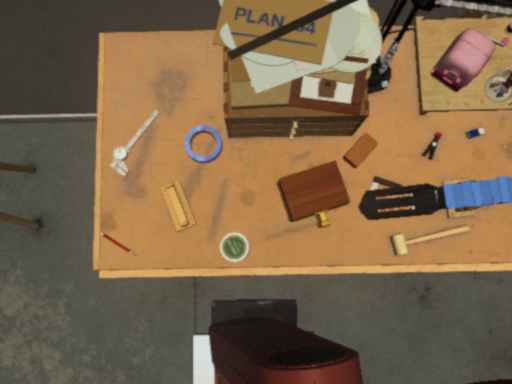

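View pics/scene0.png

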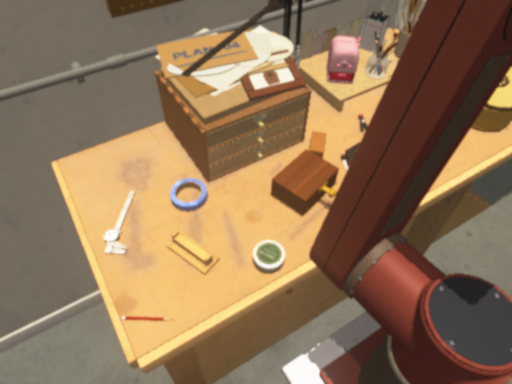

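Top view: the case is centred near (314,190) and its brass pull is at (322,219), facing the robot. The rest is at (178,206), the tin at (233,247), the tape at (203,144) and the sander at (361,150). The networks' positions match what I see. I'll move above the pull and refine with the wrist camera.

{"method": "play_rows", "body": {"plan": [[0.03,0.05,0,0.3],[0.035,0.05,0,0],[0.035,0.05,0,0],[0.035,0.05,0,0],[0.035,0.05,0,0],[0.035,0.05,0,0],[0.035,0.05,0,0],[0.035,0.05,0,0]], "grip": 0.2}}

```text
clock: 1.8
position: [0.4189, -0.2068, 0.2538]
orientation: [[0.96, 0.279, 0.001], [0.279, -0.96, -0.001], [0.001, 0.001, -1.0]]
force: [1.0, -0.5, 0.2]
gripper_width: 0.603
gripper_force: 0.0
```

```bash
python3 - <<'E'
from h import *
q=bot.sense(); print(q["position"],q["orientation"][:,0],q["gripper_width"])
s=cams.snapshot("wrist"); save(s,"w1.png"); print(s["origin"],s["orientation"])
for l in("lid_grip","case"):
    for r in cams.cut_out(l,s)[:2]:
        print(l,r["score"],r["centre"],[np.round(atz(s,c,.066)[:2],3).tolist() for c in cv2.boxPoints(cv2.minAreaRect(np.argwhere(r["mask"])[:,::-1].astype(np.float32)))])
hsv=cv2.cvtColor(s["pixels"],cv2.COLOR_RGB2HSV)
print(atz(s,(256,192),.06))
E
```

```text
[ 0.41889957 -0.20676437  0.2537745 ] [9.60237822e-01 2.79181998e-01 8.58238757e-04] 0.6027113145997246
[ 0.49171945 -0.18751541  0.37425456] [[ 0.27796967 -0.91977601 -0.2770288 ]
 [-0.9605854  -0.26527999 -0.08307957]
 [ 0.0029244   0.28920342 -0.9572632 ]]
lid_grip 0.96 [250.9, 65.0] [[0.547, -0.079], [0.59, -0.226], [0.453, -0.276], [0.404, -0.105]]
case 0.88 [250.7, 66.1] [[0.547, -0.079], [0.59, -0.227], [0.453, -0.277], [0.404, -0.105]]
[ 0.40160467 -0.20674175  0.06      ]
```

View pics/w1.png

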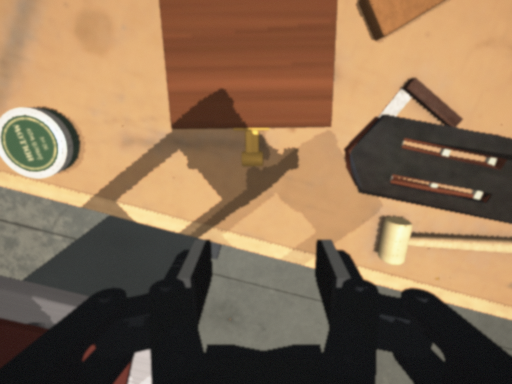

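The wrist view shows the pull's cross-bar at about (253,160), roughly cols 242–263. The lid's front top edge runs from (171,128) to (331,126).

```bash
python3 - <<'E'
from h import *
s=cams.snapshot("wrist")
a=atz(s,(171,129),.066);b=atz(s,(331,126),.066);print(a,b,np.linalg.norm(a-b))
m=cams.cut_out("case",s)[0]["mask"]
# side edges and front edge
hsv=cv2.cvtColor(s["pixels"],cv2.COLOR_RGB2HSV)
y=((hsv[...,0]>18)&(hsv[...,0]<32)&(hsv[...,1]>150)&(hsv[...,2]>80)).astype(np.uint8)
y[:115]=0;y[185:]=0;y[:,:225]=0;y[:,280:]=0
p=np.argwhere(y);print(len(p),p.min(0),p.max(0))
k=m.copy();k[:, :]=m
f=[]
for c in list(range(180,235,3))+list(range(272,326,3)):
    r=np.where(m[:,c])[0]
    if len(r): f.append(atz(s,(c,r.max()),.066)[:2])
f=np.array(f);vx,vy,x0,y0=cv2.fitLine(f.astype(np.float32),cv2.DIST_HUBER,0,.01,.01).ravel();print("front dir",vx,vy,"yaw",np.degrees(np.arctan2(-vx*np.sign(vy),abs(vy))),x0,y0)
for side in(0,1):
    e=[]
    for r in range(5,115,5):
        c=np.where(m[r])[0]; e.append(atz(s,(c.max() if side else c.min(),r),.066)[:2])
    vx,vy,x0,y0=cv2.fitLine(np.array(e,np.float32),cv2.DIST_HUBER,0,.01,.01).ravel();print("side yaw",np.degrees(np.arctan2(vy*np.sign(vx),abs(vx))),x0,y0)
for q in((253,153),(253,166),(242,160),(263,160),(253,160)): print(q,atz(s,q,.061))
cv2.imwrite("pics/c1.png",cv2.resize(cv2.cvtColor(s["pixels"],cv2.COLOR_RGB2BGR)[110:185,205:305],None,fx=6,fy=6,interpolation=cv2.INTER_CUBIC))
E
```

```text
[ 0.44129206 -0.10909666  0.066     ] [ 0.48788913 -0.25657665  0.066     ] 0.15466620071928455
489 [129 244] [165 268]
front dir 0.29300007 -0.95611244 yaw 17.03765 0.46480972 -0.18323922
side yaw 15.849704 0.5057278 -0.09159154
side yaw 16.076826 0.54261804 -0.24068327
(253, 153) [ 0.44054288 -0.19163733  0.061     ]
(253, 166) [ 0.42776876 -0.1952884   0.061     ]
(242, 160) [ 0.43054786 -0.18291876  0.061     ]
(263, 160) [ 0.436572   -0.20329675  0.061     ]
(253, 160) [ 0.43370316 -0.19359224  0.061     ]
```

View pics/c1.png

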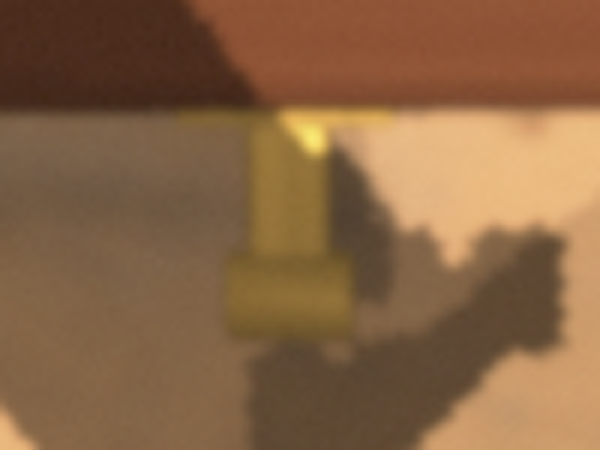

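{"method": "play_rows", "body": {"plan": [[0.014,0.014,0,0],[0,0,-0.04,0],[0,0,-0.04,0],[0,0,-0.04,0],[0,0,-0.04,0],[0,0,-0.03,0],[0,0,-0.008,0],[0,0,0,0]]}}

```text
clock: 3.05
position: [0.4316, -0.1955, 0.0555]
orientation: [[0.961, 0.278, -0.0], [0.278, -0.961, 0.0], [-0.0, -0.0, -1.0]]
force: [0.4, -0.0, 0.7]
gripper_width: 0.603
gripper_force: 0.0
```

```bash
python3 - <<'E'
from h import *
print(bot.sense()["position"],bot.sense()["force"])
s=cams.snapshot("wrist"); 
cv2.imwrite("pics/w2.png",cv2.cvtColor(s["pixels"],cv2.COLOR_RGB2BGR))
E
```

```text
[ 0.4315748  -0.19548015  0.05546044] [ 0.38931214 -0.04931116  0.66436026]
```

View pics/w2.png

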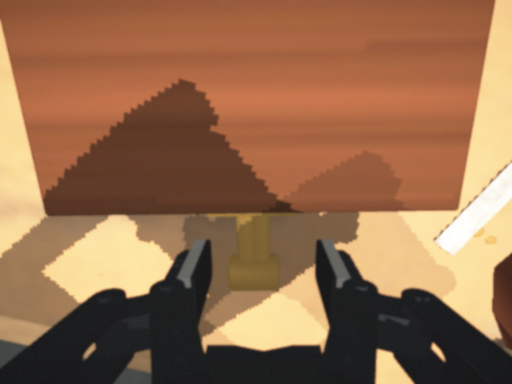

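The bar is at (254,272) and the midpoint between the fingers is about col 263. I'll nudge 3 mm in +y and close.

{"method": "play_rows", "body": {"plan": [[0.001,0.0035,0,0],[0,0,0,0]]}}

```text
clock: 3.35
position: [0.4337, -0.1911, 0.0564]
orientation: [[0.96, 0.28, 0.002], [0.28, -0.96, -0.001], [0.001, 0.002, -1.0]]
force: [-0.3, 0.3, 1.3]
gripper_width: 0.599
gripper_force: 0.0
```

{"method": "play_rows", "body": {"plan": [[0,0,0,0],[0,0,0,0],[0,0,0,0],[0,0,0,0],[0,0,0,0]], "grip": -1, "force": 40}}

```text
clock: 3.98
position: [0.4331, -0.1908, 0.0557]
orientation: [[0.96, 0.28, 0.0], [0.28, -0.96, 0.0], [0.0, -0.0, -1.0]]
force: [-1.1, 2.0, 5.5]
gripper_width: 0.244
gripper_force: 39.7
```

```bash
python3 - <<'E'
from h import *
p=bot.sense()["position"];c=np.cos(np.radians(16.3));s_=np.sin(np.radians(16.3))
R=np.hypot(.1475,.013);a0=np.pi-np.arctan2(13,147.5)
prev=None
for t in np.arange(0,1.66,.11):
    a=a0-t; u=R*np.cos(a);z=R*np.sin(a)
    q=np.array([u*c,u*s_,z])
    if prev is not None: print(round(t,2),np.round(q-prev,3).tolist())
    prev=q
E
```

```text
0.11 [0.002, 0.001, 0.016]
0.22 [0.004, 0.001, 0.016]
0.33 [0.006, 0.002, 0.015]
0.44 [0.007, 0.002, 0.014]
0.55 [0.009, 0.003, 0.014]
0.66 [0.01, 0.003, 0.013]
0.77 [0.011, 0.003, 0.011]
0.88 [0.012, 0.004, 0.01]
0.99 [0.013, 0.004, 0.008]
1.1 [0.014, 0.004, 0.007]
1.21 [0.015, 0.004, 0.005]
1.32 [0.015, 0.004, 0.004]
1.43 [0.016, 0.005, 0.002]
1.54 [0.016, 0.005, -0.0]
1.65 [0.016, 0.005, -0.002]
```

The opening of about 21 mm matches the bar, so it is held. Now the arc.

{"method": "play_rows", "body": {"plan": [[0.0022,0.0006,0.016,0],[0.004,0.0012,0.016,0],[0.0057,0.0017,0.015,0],[0.0073,0.0021,0.0145,0]]}}

```text
clock: 4.47
position: [0.4521, -0.185, 0.1177]
orientation: [[0.96, 0.279, -0.001], [0.279, -0.96, 0.0], [-0.001, -0.001, -1.0]]
force: [1.4, 0.4, -4.9]
gripper_width: 0.245
gripper_force: 39.2
```

{"method": "play_rows", "body": {"plan": [[0.0088,0.0026,0.0135,0],[0.0102,0.003,0.0125,0],[0.0115,0.0033,0.0113,0],[0.0125,0.0037,0.01,0]]}}

```text
clock: 4.97
position: [0.4956, -0.1718, 0.1645]
orientation: [[0.96, 0.279, -0.001], [0.279, -0.96, 0.001], [-0.001, -0.002, -1.0]]
force: [-0.1, 2.7, -4.3]
gripper_width: 0.248
gripper_force: 39.2
```

{"method": "play_rows", "body": {"plan": [[0.0135,0.004,0.0085,0],[0.0143,0.0042,0.0068,0],[0.015,0.0043,0.0052,0],[0.0153,0.0045,0.0035,0],[0,0,0,0]]}}

```text
clock: 5.6
position: [0.5544, -0.154, 0.1879]
orientation: [[0.96, 0.28, -0.001], [0.28, -0.96, 0.002], [0.0, -0.002, -1.0]]
force: [-3.1, 5.2, -0.9]
gripper_width: 0.247
gripper_force: 41.6
```

{"method": "play_rows", "body": {"plan": [[0.0155,0.0045,0.0018,0],[0.0157,0.0046,0,0],[0.0157,0.0046,-0.0018,0],[0,0,0,0]]}}

```text
clock: 6.1
position: [0.601, -0.1398, 0.1873]
orientation: [[0.96, 0.281, -0.002], [0.281, -0.96, 0.003], [-0.001, -0.003, -1.0]]
force: [-4.3, 6.4, -1.2]
gripper_width: 0.252
gripper_force: 40.7
```

{"method": "play_rows", "body": {"plan": [[0,0,0,0],[0,0,0,0],[0,0,0,0],[0,0,0,0],[0,0,0.03,0],[0,0,0.04,0],[0,0,0.04,0],[0,0,0,0]], "grip": 0.3}}

```text
clock: 7.1
position: [0.6021, -0.1429, 0.3033]
orientation: [[0.96, 0.279, 0.008], [0.279, -0.96, -0.003], [0.007, 0.005, -1.0]]
force: [-0.8, -0.4, 0.7]
gripper_width: 0.65
gripper_force: 0.0
```

```bash
python3 - <<'E'
from h import *
print(bot.sense()["position"])
ims=[cams.snapshot(n) for n in("top","scene")]
for s in ims:
    for l,z in(("plane_mid",.04),("rest_seat",.03),("case",.04)):
        for r in cams.cut_out(l,s)[:1]: print(l,r["score"],r["centre"],atz(s,r["centre"],z))
cv2.imwrite("pics/b2.png",cv2.cvtColor(np.hstack([cv2.resize(ims[0]["pixels"][80:280,150:400],(400,320)),cv2.resize(ims[1]["pixels"][80:280,150:400],(400,320))]),cv2.COLOR_RGB2BGR))
E
```

```text
[ 0.60210516 -0.14289846  0.30325508]
plane_mid 0.32 [310.2, 152.9] [ 0.61886841 -0.16247327  0.04      ]
rest_seat 0.82 [177.4, 207.2] [0.48105999 0.19333772 0.03      ]
case 0.68 [313.8, 158.9] [ 0.60238109 -0.17146065  0.04      ]
case 0.56 [279.9, 159.5] [ 0.61549379 -0.14935729  0.04      ]
```

View pics/b2.png

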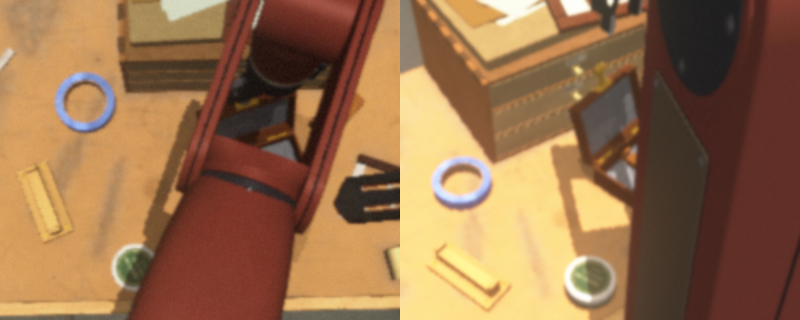

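The lid is open (scene view, right half: it stands up near (605,130)). I'll back off and look at the plane from above.

{"method": "play_rows", "body": {"plan": [[-0.03,-0.009,0,0],[-0.035,-0.01,0,0],[-0.035,-0.01,0,0],[0,0,-0.03,0],[0,0,-0.03,0],[0,0,0,0],[0,0,0,0]]}}

```text
clock: 8.38
position: [0.5006, -0.1712, 0.239]
orientation: [[0.96, 0.28, 0.001], [0.28, -0.96, -0.0], [0.001, 0.001, -1.0]]
force: [0.3, 0.4, -0.1]
gripper_width: 0.646
gripper_force: 0.0
```

```bash
python3 - <<'E'
from h import *
print(bot.sense()["position"],bot.sense()["orientation"][:,0],bot.sense()["gripper_width"])
s=cams.snapshot("wrist");save(s,"w3.png");np.save("w3.npy",s,allow_pickle=True)
for r in cams.cut_out("plane_mid",s)[:2]:
    q=cv2.minAreaRect(np.argwhere(r["mask"])[:,::-1].astype(np.float32));B=np.array([atz(s,c,.035)[:2] for c in cv2.boxPoints(q)])
    print(r["score"],r["centre"],q,atz(s,r["centre"],.0395),B.round(4).tolist(),[np.linalg.norm(B[i]-B[i-1]) for i in range(2)])
E
```

```text
[ 0.50060647 -0.17115523  0.23898378] [9.60145201e-01 2.79501152e-01 5.47202073e-04] 0.645507356970721
```

View pics/w3.png

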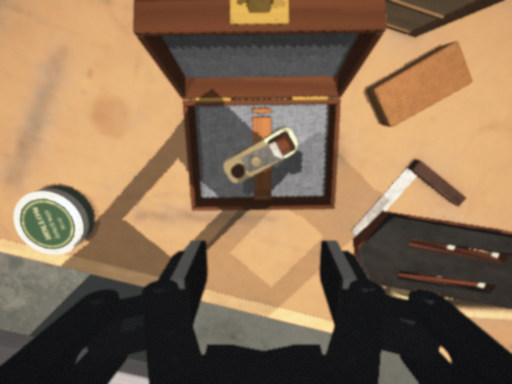

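Unexpectedly, the plane lies skewed across the cradle, from about (229,170) to (292,141). A closer crop will show its pose.

```bash
python3 - <<'E'
from h import *
s=np.load("w3.npy",allow_pickle=True).item()
cv2.imwrite("pics/c3.png",cv2.resize(cv2.cvtColor(s["pixels"],cv2.COLOR_RGB2BGR)[90:220,180:345],None,fx=4.6,fy=4.6,interpolation=cv2.INTER_CUBIC))
s2=cams.snapshot("wrist")
print([(r["score"],r["centre"]) for r in cams.boxes_of("plane_mid",s2)])
E
```

```text
[(0.68, [255.9, 152.8])]
```

View pics/c3.png

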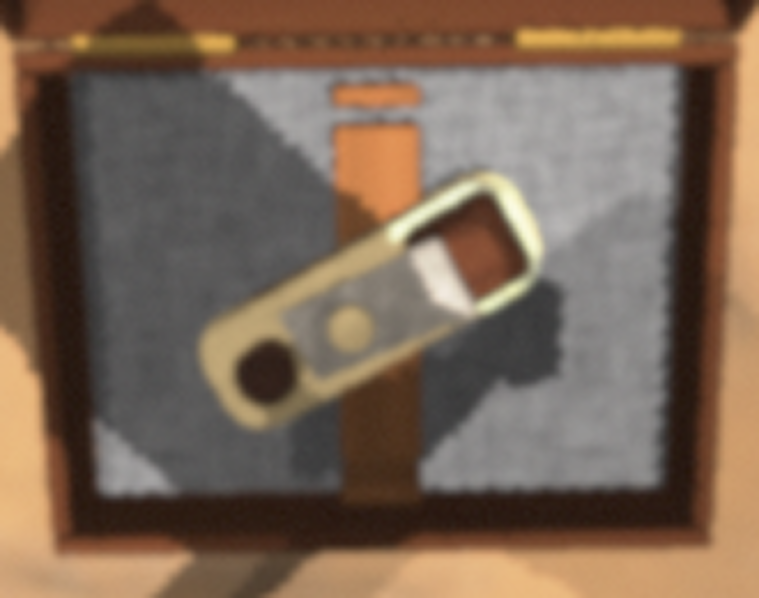

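It is upright and still on the cradle, turned about 60° from the case's x axis. Next I'll measure its pose.

```bash
python3 - <<'E'
from h import *
s=np.load("w3.npy",allow_pickle=True).item()
P=lambda x,y:np.array([x/4.6+180,y/4.6+90])
for z in(.035,.045):
    a=atz(s,P(222,398),z);b=atz(s,P(522,203),z);d=b-a
    print(z,a,b,(a+b)/2,np.linalg.norm(d),np.degrees(np.arctan2(d[1],d[0])))
    c=atz(s,P(330,258),z);e=atz(s,P(395,358),z);print("width",np.linalg.norm(c-e),(c+e)/2)
l=P(228,395);print(proj(s,[.52,-.1674,.022]))
for q in((200,330),(388,228)),((262,430),(470,318)):
    a=atz(s,P(*q[0]),.035);b=atz(s,P(*q[1]),.035);d=b-a;print("side yaw",np.degrees(np.arctan2(d[1],d[0])))
E
```

```text
0.035 [ 0.48860092 -0.13863461  0.035     ] [ 0.55038163 -0.19178168  0.035     ] [ 0.51949128 -0.16520814  0.035     ] 0.08149519973216697 -40.70387224540539
width 0.027231032612224645 [ 0.51775248 -0.16422999  0.035     ]
0.045 [ 0.49121645 -0.13904561  0.045     ] [ 0.55109296 -0.19055457  0.045     ] [ 0.52115471 -0.16480009  0.045     ] 0.07898335400153622 -40.70387224540539
width 0.026391717496334618 [ 0.51946951 -0.16385208  0.045     ]
[262.38429486 153.81294763]
side yaw -45.5557951619339
side yaw -45.09420883616277
```

{"method": "play_rows", "body": {"plan": [[0.009,0.003,0,-1],[0.009,0.003,0,-1],[0,0,0,-1],[0,0,0,-1],[0,0,0,-1],[0,0,0,-1],[0,0,0,0]], "grip": 0.15}}

```text
clock: 9.45
position: [0.5185, -0.1651, 0.2388]
orientation: [[0.723, -0.691, 0.001], [-0.691, -0.723, -0.001], [0.001, -0.0, -1.0]]
force: [1.4, 0.6, 0.4]
gripper_width: 0.575
gripper_force: 0.0
```

{"method": "play_rows", "body": {"plan": [[0,0,-0.04,0],[0,0,-0.04,0],[0,0,-0.03,0],[0,0,0,0],[0,0,0,0]]}}

```text
clock: 10.07
position: [0.5191, -0.1654, 0.1296]
orientation: [[0.723, -0.691, 0.002], [-0.691, -0.723, -0.001], [0.002, -0.001, -1.0]]
force: [0.2, -0.2, 0.8]
gripper_width: 0.572
gripper_force: 0.0
```

```bash
python3 - <<'E'
from h import *
q=bot.sense();print(q["position"],q["orientation"][:,0],q["qpos"],q["gripper_width"])
s=cams.snapshot("wrist");np.save("w4.npy",s,allow_pickle=True);save(s,"w4.png")
for r in cams.cut_out("plane_mid",s)[:1]:
    b=cv2.minAreaRect(np.argwhere(r["mask"])[:,::-1].astype(np.float32));print(r["score"],r["centre"],b,[np.round(atz(s,c,.035)[:2],3).tolist() for c in cv2.boxPoints(b)])
o=q["position"]; print(proj(s,o+np.array([0,0,-.0]))); print(proj(s,[o[0],o[1],.035]))
E
```

```text
[ 0.51909815 -0.16544239  0.12963082] [ 0.72321996 -0.69061505  0.00193308] [-4.53300848e-01  1.53014667e-01  1.84864486e+00 -8.19505926e-06
  1.13790629e+00  1.87983924e+00] 0.5715508394083277
0.61 [264.1, 203.3] ((264.5, 206.0), (110.0, 39.0), 90.0) [[0.559, -0.186], [0.541, -0.206], [0.478, -0.148], [0.499, -0.127]]
[263.72337736 282.15608003]
[263.48075072 210.19924859]
```

View pics/w4.png

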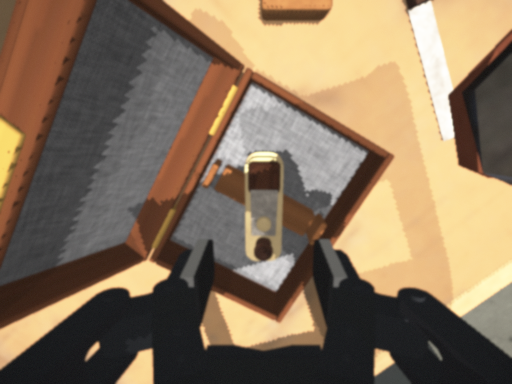

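The plane is aligned with the fingers: it is vertical at col 264, and the TCP projects to (263.5,210). Descend, keeping the fingertips above the cradle top.

{"method": "play_rows", "body": {"plan": [[0.001,-0.001,-0.03,0],[0,0,-0.03,0],[0,0,-0.015,0],[0,0,-0.0075,0],[0,0,0,0],[0,0,0,0]]}}

```text
clock: 10.92
position: [0.52, -0.1664, 0.0468]
orientation: [[0.722, -0.692, 0.002], [-0.692, -0.722, -0.001], [0.002, -0.001, -1.0]]
force: [0.6, -0.6, 0.5]
gripper_width: 0.579
gripper_force: 0.0
```

{"method": "play_rows", "body": {"plan": [[0,0,0,0],[0,0,0,0],[0,0,0,0],[0,0,0,0],[0,0,0,0],[0,0,0,0]], "grip": -1, "force": 50}}

```text
clock: 11.68
position: [0.5199, -0.1663, 0.0467]
orientation: [[0.722, -0.692, 0.002], [-0.692, -0.722, -0.001], [0.002, -0.001, -1.0]]
force: [-0.6, 0.6, 5.7]
gripper_width: 0.303
gripper_force: 50.3
```

The opening fits the 28 mm body. Lift.

{"method": "play_rows", "body": {"plan": [[0,0,0.01,0],[0,0,0.015,0],[0,0,0.025,0],[0,0,0.025,0],[0,0,0.025,0],[0,0,0.02,0],[0,0,0,0],[0,0,0,0]]}}

```text
clock: 12.68
position: [0.5186, -0.1657, 0.165]
orientation: [[0.722, -0.692, -0.001], [-0.692, -0.722, 0.0], [-0.001, 0.0, -1.0]]
force: [0.4, 1.5, -3.6]
gripper_width: 0.302
gripper_force: 49.6
```

```bash
python3 - <<'E'
from h import *
q=bot.sense();print(q["position"],q["force"],q["gripper_width"],q["gripper_force"])
s=cams.snapshot("wrist")
for r in cams.cut_out("plane_mid",s)[:1]:
    b=cv2.minAreaRect(np.argwhere(r["mask"])[:,::-1].astype(np.float32));print(r["score"],r["centre"],b)
    m=r["mask"];print([(y,np.where(m[y])[0].min(),np.where(m[y])[0].max()) for y in np.where(m.any(1))[0][::12]])
o=q["position"];R=q["orientation"]
for dx in(-.042,0,.042): print(dx,proj(s,o+R@[dx,0,.011]))
t=cams.snapshot("top")
for l in("rest_seat",):
    r=cams.cut_out(l,t)[0];m=r["mask"];b=cv2.minAreaRect(np.argwhere(m)[:,::-1].astype(np.float32));print(b,r["score"])
    for z in(.01,):
        B=np.array([atz(t,c,z)[:2] for c in cv2.boxPoints(b)]);print(B.round(4).tolist(),B.mean(0),[np.linalg.norm(B[i]-B[i-1]) for i in range(2)])
    print(atz(t,r["centre"],.03),r["centre"])
S=np.hstack([cv2.resize(s["pixels"][100:384,100:430],(420,360)),cv2.resize(t["pixels"][170:240,150:210],(360,360),interpolation=cv2.INTER_CUBIC)])
cv2.imwrite("pics/b5.png",cv2.cvtColor(S,cv2.COLOR_RGB2BGR))
E
```

```text
[ 0.51863528 -0.16574781  0.16495806] [ 0.44773856  1.48671962 -3.64203621] 0.30184221370615755 49.629244133029715
-0.042 [263.70548752 342.13228873]
0 [263.64042759 269.21865881]
0.042 [263.56375163 183.28678972]
((177.96351623535156, 205.14962768554688), (48.271209716796875, 21.70068359375), 70.01689147949219) 0.69
[[0.5413, 0.2452], [0.5606, 0.1899], [0.4366, 0.1453], [0.4178, 0.1999]] [0.48910292 0.19507919] [np.float64(0.1315291164506042), np.float64(0.05859494196828505)]
[0.48099039 0.18961891 0.03      ] [178.8, 207.2]
```

View pics/b5.png

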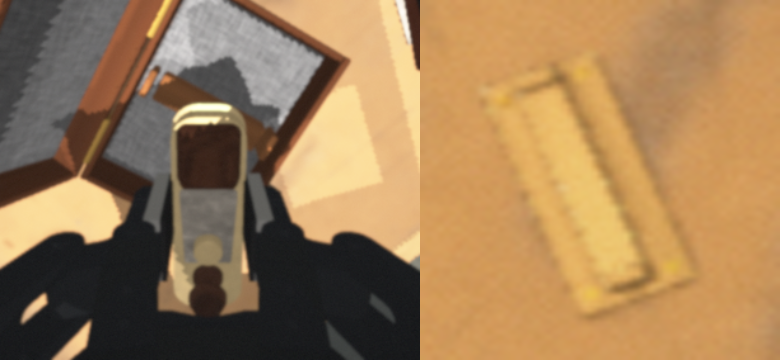

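The plane is held straight and level between the fingers. The rest runs along a yaw of about 20.5°, with its centre near (0.488, 0.194). I'll carry the plane next to it, stopping short so the wrist camera can see the rib.

{"method": "play_rows", "body": {"plan": [[-0.006,0.03,0.015,0.8],[-0.012,0.042,0.015,0.8],[-0.012,0.045,0,0.8],[-0.012,0.045,0,0.8],[-0.012,0.045,0,0.8],[-0.012,0.045,0,0.8],[-0.012,0.045,0,0.8],[-0.01,0.035,0,0.8]]}}

```text
clock: 13.88
position: [0.4302, 0.1676, 0.1951]
orientation: [[0.936, 0.351, -0.001], [0.351, -0.936, 0.0], [-0.001, -0.0, -1.0]]
force: [1.2, -1.0, -3.8]
gripper_width: 0.301
gripper_force: 49.7
```

{"method": "play_rows", "body": {"plan": [[0,0,0,0],[0,0,0,0],[0,0,0,0]]}}

```text
clock: 14.25
position: [0.4314, 0.1651, 0.1954]
orientation: [[0.939, 0.344, -0.0], [0.344, -0.939, -0.0], [-0.0, 0.0, -1.0]]
force: [-0.5, 0.1, -3.2]
gripper_width: 0.301
gripper_force: 49.9
```

```bash
python3 - <<'E'
from h import *
q=bot.sense();print(q["position"],q["orientation"][:,0],q["gripper_width"],q["gripper_force"])
s=cams.snapshot("wrist");save(s,"w6.png");np.save("w6.npy",s,allow_pickle=True)
for c in((.4884,.1945),):
    for u in(-.051,0,.051):
        print(u,proj(s,[c[0]+u*.937,c[1]+u*.35,.03]))
E
```

```text
[0.43139557 0.16513265 0.19539986] [ 9.39027772e-01  3.43841085e-01 -3.88793699e-04] 0.3014816914731625 49.91560897557065
-0.051 [252.22704084 170.09695262]
0 [251.19746697 113.66476701]
0.051 [250.05142645  50.84890345]
```

View pics/w6.png

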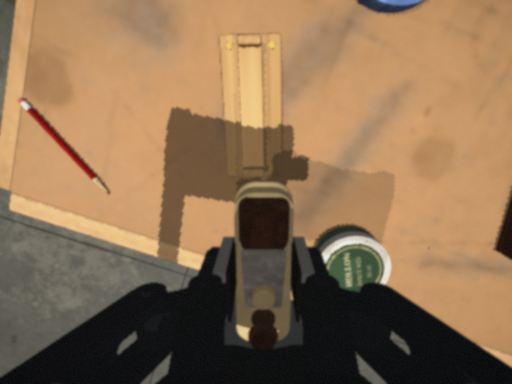

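The rest is straight ahead with its rib around cols 239–266 and rows 45–170. The plane is in line with it. I have used up my picture viewing budget, so I'll refine numerically from the mask.

```bash
python3 - <<'E'
from h import *
s=cams.snapshot("wrist")
r=cams.cut_out("rest_seat",s)[0];m=r["mask"];print(r["score"],r["centre"])
rows=np.where(m.any(1))[0];print(rows.min(),rows.max())
for side in("min","max"):
    e=np.array([atz(s,(getattr(np.where(m[y])[0],side)(),y),.01)[:2] for y in range(rows.min()+8,rows.max()-12,3)],np.float32)
    vx,vy,x0,y0=cv2.fitLine(e,cv2.DIST_HUBER,0,.01,.01).ravel();sg=np.sign(vx);print(side,np.degrees(np.arctan2(vy*sg,vx*sg)),x0,y0, e[0],e[-1])
g=cv2.cvtColor(s["pixels"],cv2.COLOR_RGB2GRAY).astype(int)
print("far end",atz(s,(250,rows.min()),.01),atz(s,(250,rows.min()),.04))
# rib edges: gray profiles
for y in(65,85,105,150,160): print(y,g[y,212:292:2].tolist())
print("col252",[(y,g[y,252]) for y in range(28,60,2)]);print([(y,g[y,252]) for y in range(150,186,2)])
E
```

```text
0.64 [252.1, 103.6]
33 177
min 21.622866 0.48688853 0.22292976 [0.536705   0.24256913] [0.43356302 0.20135307]
max 20.98051 0.49475014 0.16649702 [0.5556176  0.19075851] [0.45224994 0.15004705]
far end [0.5522257  0.21879687 0.01      ] [0.54738286 0.21587938 0.04      ]
65 [170, 170, 168, 168, 160, 171, 181, 185, 191, 196, 190, 182, 174, 177, 195, 195, 193, 195, 198, 200, 203, 201, 198, 195, 182, 143, 156, 169, 169, 177, 182, 183, 183, 182, 161, 149, 147, 148, 146, 145]
85 [167, 167, 166, 166, 162, 160, 180, 185, 190, 193, 195, 188, 180, 170, 190, 201, 199, 199, 201, 203, 205, 205, 203, 201, 193, 160, 158, 169, 168, 175, 182, 183, 182, 181, 163, 130, 139, 141, 143, 144]
105 [166, 166, 165, 163, 162, 154, 171, 189, 187, 191, 193, 181, 179, 177, 180, 203, 202, 202, 203, 205, 206, 207, 206, 204, 199, 170, 156, 171, 167, 173, 182, 181, 181, 181, 165, 138, 151, 154, 158, 161]
150 [89, 89, 88, 89, 90, 90, 88, 93, 99, 99, 101, 102, 96, 92, 96, 101, 111, 109, 110, 110, 110, 111, 110, 111, 110, 103, 77, 84, 93, 91, 94, 91, 90, 91, 88, 70, 76, 84, 83, 80]
160 [89, 90, 91, 92, 90, 91, 89, 90, 
[... 173 characters left out ...]
 np.int64(164)), (32, np.int64(157)), (34, np.int64(145)), (36, np.int64(171)), (38, np.int64(185)), (40, np.int64(184)), (42, np.int64(172)), (44, np.int64(115)), (46, np.int64(127)), (48, np.int64(191)), (50, np.int64(197)), (52, np.int64(199)), (54, np.int64(198)), (56, np.int64(200)), (58, np.int64(200))]
[(150, np.int64(110)), (152, np.int64(111)), (154, np.int64(110)), (156, np.int64(110)), (158, np.int64(109)), (160, np.int64(110)), (162, np.int64(110)), (164, np.int64(109)), (166, np.int64(90)), (168, np.int64(73)), (170, np.int64(93)), (172, np.int64(101)), (174, np.int64(99)), (176, np.int64(91)), (178, np.int64(74)), (180, np.int64(71)), (182, np.int64(119)), (184, np.int64(157))]
```

```bash
python3 - <<'E'
from h import *
s=np.load("w6.npy",allow_pickle=True).item();q=bot.sense();o=q["position"];R=q["orientation"]
C=[]
for y,a,b in((65,239.3,261.7),(105,240.5,262.3),(160,241.5,264)):
    A=atz(s,(a,y),.03);B=atz(s,(b,y),.03);C.append(((A+B)/2)[:2]);print(C[-1],np.linalg.norm(A-B))
d=C[0]-C[2];print("yaw",np.degrees(np.arctan2(d[1],d[0])))
A=atz(s,(251,47),.03)[:2];B=atz(s,(252.5,165.5),.03)[:2];c=(A+B)/2;print("len",np.linalg.norm(A-B),"centre",c)
print("tool yaw",np.degrees(np.arctan2(R[1,0],R[0,0])),o,"delta",c-o[:2])
# plane in hand, vertical position at TCP: yellow ends, sanity of along offset
for dx in(-.042,.042):
  for h in(0,.022): print(dx,h,proj(s,o+R@[dx,0,.011-h]))
hsv=cv2.cvtColor(s["pixels"],cv2.COLOR_RGB2GRAY).astype(int)
print([(y,hsv[y,262]) for y in range(174,206,2)]);print([(y,hsv[y,250]) for y in range(320,352,2)])
print([(x,hsv[230,x]) for x in range(228,300,2)])
E
```

```text
[0.52592912 0.20834523] 0.019004632538284577
[0.49541942 0.19678302] 0.01915665003050003
[0.44975938 0.17936803] 0.020793717198796243
yaw 20.82828363088842
len 0.10061142598694507 centre [0.49202546 0.19522302]
tool yaw 20.122803881992922 [0.43145006 0.16523309 0.19557202] delta [0.0605754  0.02998994]
-0.042 0 [258.77149218 339.7940984 ]
-0.042 0.022 [258.20165319 376.24609143]
0.042 0 [257.69992959 180.14009407]
0.042 0.022 [256.81067751 194.9405693 ]
[(174, np.int64(97)), (176, np.int64(89)), (178, np.int64(85)), (180, np.int64(82)), (182, np.int64(131)), (184, np.int64(163)), (186, np.int64(136)), (188, np.int64(91)), (190, np.int64(89)), (192, np.int64(110)), (194, np.int64(138)), (196, np.int64(127)), (198, np.int64(53)), (200, np.int64(29)), (202, np.int64(28)), (204, np.int64(25))]
[(320, np.int64(79)), (322, np.int64(86)), (324, np.int64(93)), (326, np.int64(90)), (328, np.int64(90)), (330, np.int64(68)), (332, np.int64(42)), (334, np.int64(36)), (336, np.int64(34)), (338, np.int64(32)), (340, np.int64(33)), (342, np.int64(33)), (344, np.int64(42)), (346, np.int64(46)), (348, np.int64(31)), (350, np.int64(14))]
[(228, np.int64(168)), (230, np.int64(169)), (232, np.int64(167)), (234, np.int64(135)), (236, np.int64(97)), (238, np.int64(75)), (240, np.int64(27)), (242, np.int64(24)), (244, np.int64(21)), (246, np.int64(21)), (248, np.int64(22)), (250, np.int64(25)), (252, np.int64(25)), (254, np.int64(26)), (256, np.int64(25)), (258, np.int64(25)), (260, np.int64(28)), (262, np.int64(27)), (264, np.int64(28)), (266, np.int64(25)), (268, np.int64(27)), (270, np.int64(27)), (272, np.int64(25)), (274, np.int64(24)), (276, np.int64(23)), (278, np.int64(25)), (280, np.int64(30)), (282, np.int64(28)), (284, np.int64(24)), (286, np.int64(24)), (288, np.int64(53)), (290, np.int64(90)), (292, np.int64(105)), (294, np.int64(132)), (296, np.int64(136)), (298, np.int64(138))]
```

```bash
python3 - <<'E'
from h import *
w6=np.load("w6.npy",allow_pickle=True).item()
for i in range(2):
    s=cams.snapshot("wrist");q=bot.sense();o=q["position"];R=q["orientation"]
    print(o,s["origin"],R.T@(s["origin"]-o),(R.T@s["orientation"]).round(4).tolist(),proj(s,o+R@[0,0,.011]))
    A=atz(s,(251,47),.03)[:2];B=atz(s,(252.5,165.5),.03)[:2];print((A+B)/2, np.abs(s["pixels"].astype(int)-w6["pixels"]).mean())
print(w6["origin"],R.T@(w6["origin"]-o),(R.T@w6["orientation"]).round(4).tolist())
w=np.load("w4.npy",allow_pickle=True).item();print(w["origin"])
E
```

```text
[0.43139436 0.16533274 0.19556892] [0.50282556 0.18917843 0.31594114] [ 0.07526046  0.00220072 -0.12038075] [[-0.0014, -0.957, -0.2901], [1.0, -0.0019, 0.0014], [-0.0019, -0.2901, 0.957]] [258.21325214 266.59111042]
[0.4920863  0.19537234] 1.2791900634765625
[0.43136716 0.16545768 0.19557695] [0.50278438 0.18929642 0.31597104] [ 0.07525535  0.00223064 -0.12039559] [[-0.0016, -0.957, -0.2902], [1.0, -0.002, 0.0013], [-0.0018, -0.2902, 0.957]] [258.17911744 266.5522798 ]
[0.49205423 0.19550056] 1.3742828369140625
[0.5028165  0.18909807 0.31578442] [ 0.07521717  0.00242791 -0.12020896] [[-0.002, -0.9569, -0.2905], [1.0, -0.0025, 0.0013], [-0.002, -0.2905, 0.9569]]
[ 0.57429965 -0.21792197  0.25018174]
```

The fingers project about 2.3 mm sideways of where they appear, which is a calibration offset. Corrected for that, the seat is about (0.060, 0.032) from the TCP with +0.7° of turn. Contact should come at TCP z ≈ 0.0547.

{"method": "play_rows", "body": {"plan": [[0.02,0.011,0,0.07],[0.02,0.011,0,0],[0.02,0.01,0,0],[0,0,-0.03,0],[0,0,-0.03,0],[0,0,-0.03,0],[0,0,0,0],[0,0,0,0]]}}

```text
clock: 15.5
position: [0.492, 0.198, 0.1067]
orientation: [[0.934, 0.357, 0.001], [0.357, -0.934, 0.0], [0.001, 0.0, -1.0]]
force: [0.4, 0.2, -2.1]
gripper_width: 0.308
gripper_force: 50.0
```

```bash
python3 - <<'E'
from h import *
q=bot.sense();o=q["position"];R=q["orientation"];print(o,q["force"],np.degrees(np.arctan2(R[1,0],R[0,0])))
s=cams.snapshot("wrist");save(s,"w7.png");g=cv2.cvtColor(s["pixels"],cv2.COLOR_RGB2GRAY).astype(int)
for u in(-.065,-.051,0,.051,.065): print(u,proj(s,[.4912+u*.935,.1977+u*.355,.03]))
print(proj(s,o+R@[0,0,.011]),proj(s,o+R@[.042,0,.011]))
print([g[y,262] for y in range(90,200,2)])
for y in(120,140,150): print(y,g[y,200:330:3].tolist())
r=cams.cut_out("rest_seat",s)
if r:
    m=r[0]["mask"];ys=np.where(m.any(1))[0];print(ys.min(),ys.max(),[(y,np.where(m[y])[0].min(),np.where(m[y])[0].max()) for y in ys[::12]])
E
```

```text
[0.49198212 0.19801911 0.1067075 ] [ 0.42995841  0.18170505 -2.08510684] 20.905907757075756
-0.065 [259.89978957 300.90098955]
-0.051 [259.85633889 284.22163673]
0 [259.68394654 218.0456201 ]
0.051 [259.4856298  141.91804069]
0.065 [259.42586295 118.97542332]
[258.43327704 266.47607514] [257.88826551 180.13586651]
[np.int64(175), np.int64(176), np.int64(174), np.int64(174), np.int64(174), np.int64(174), np.int64(176), np.int64(176), np.int64(177), np.int64(176), np.int64(177), np.int64(176), np.int64(175), np.int64(156), np.int64(127), np.int64(166), np.int64(181), np.int64(181), np.int64(160), np.int64(85), np.int64(85), np.int64(151), np.int64(193), np.int64(199), np.int64(199), np.int64(195), np.int64(174), np.int64(125), np.int64(110), np.int64(110), np.int64(110), np.int64(111), np.int64(112), np.int64(112), np.int64(112), np.int64(112), np.int64(112), np.int64(112), np.int64(112), np.int64(106), np.int64(88), np.int64(80), np.int64(79), np.int64(78), np.int64(79), np.int64(85), np.int64(136), np.int64(169), np.int64(142), np.int64(95), np.int64(91), np.int64(113), np.int64(143)
[... 497 characters left out ...]
97, 97, 95, 99, 105, 107, 110, 105, 96, 96, 107, 108, 107, 107, 109, 111, 112, 110, 107, 103, 73, 85, 94, 96, 102, 100, 100, 98, 78, 88, 87, 95, 150, 154, 152, 152, 151, 153]
116 237 [(np.int64(116), np.int64(261), np.int64(299)), (np.int64(128), np.int64(222), np.int64(302)), (np.int64(140), np.int64(222), np.int64(302)), (np.int64(152), np.int64(222), np.int64(302)), (np.int64(164), np.int64(223), np.int64(301)), (np.int64(176), np.int64(223), np.int64(301)), (np.int64(188), np.int64(225), np.int64(301)), (np.int64(200), np.int64(224), np.int64(300)), (np.int64(212), np.int64(225), np.int64(300)), (np.int64(224), np.int64(225), np.int64(300)), (np.int64(236), np.int64(228), np.int64(298))]
```

```bash
python3 - <<'E'
from h import *
w6=np.load("w6.npy",allow_pickle=True).item()
s=cams.snapshot("wrist");o=bot.sense()["position"];R=bot.sense()["orientation"]
print(s["mtx"].round(1).tolist(),s["origin"],R.T@(s["origin"]-o),(R.T@s["orientation"]).round(4).tolist())
n=np.linalg.norm
for nm,p,cl,edge,ct,rib,base in(("w6",w6,47.,34.,42.5,(65,239.3,261.7),(105,220.5,281)),("w7",s,131.5,117.5,126.5,(147,246.5,277),(140,222,302))):
    print(nm,"clt",atz(p,(252 if nm=="w6" else 262,cl),.03),"cleat top",atz(p,(252 if nm=="w6" else 262,ct),.04),"base edge",atz(p,(255 if nm=="w6" else 262,edge),.01),"rib w",n(atz(p,rib[1:2]+rib[:1],.03)-atz(p,rib[2:]+rib[:1],.03)),"base w",n(atz(p,(base[1],base[0]),.01)-atz(p,(base[2],base[0]),.01)))
t=cams.snapshot("top");g=cv2.cvtColor(t["pixels"],cv2.COLOR_RGB2GRAY)
print([(r["score"],r["centre"],atz(t,r["centre"],.02)) for r in cams.cut_out("rest_seat",t)[:1]])
E
```

```text
[[312.6, 0.0, 263.2], [0.0, 312.6, 194.8], [0.0, 0.0, 1.0]] [0.56318616 0.22304269 0.22809099] [ 0.07529593  0.00212548 -0.12044621] [[-0.0013, -0.957, -0.2902], [1.0, -0.0018, 0.0013], [-0.0018, -0.2902, 0.957]]
w6 clt [0.53952768 0.21179747 0.03      ] cleat top [0.54135812 0.21210297 0.04      ] base edge [0.55291333 0.21439203 0.01      ] rib w 0.019004632538284577 base w 0.056884211361392545
w7 clt [0.54608027 0.21683493 0.03      ] cleat top [0.54965658 0.21817785 0.04      ] base edge [0.5530897  0.21952381 0.01      ] rib w 0.019294808028321585 base w 0.055363783373732295
[(0.56, [190.1, 215.7], array([0.45870859, 0.16091073, 0.02      ]))]
```

Everything agrees: the seat centre is about (0.4915, 0.198) and the TCP is at (0.492, 0.198). Lower gently.

{"method": "play_rows", "body": {"plan": [[0,0,-0.015,0],[0,0,-0.015,0],[0,0,-0.012,0],[0,0,-0.006,0],[0,0,0,0],[0,0,0,0]]}}

```text
clock: 16.5
position: [0.4916, 0.1981, 0.058]
orientation: [[0.934, 0.357, 0.001], [0.357, -0.934, 0.0], [0.001, 0.0, -1.0]]
force: [0.6, 0.1, -2.1]
gripper_width: 0.304
gripper_force: 49.9
```

{"method": "play_rows", "body": {"plan": [[0,0,-0.0015,0],[0,0,-0.0015,0],[0,0,0,0]]}}

```text
clock: 16.88
position: [0.4913, 0.198, 0.0548]
orientation: [[0.934, 0.357, 0.0], [0.357, -0.934, 0.0], [0.0, 0.0, -1.0]]
force: [-0.7, -0.1, -1.7]
gripper_width: 0.306
gripper_force: 50.0
```

{"method": "play_rows", "body": {"plan": [[0,0,-0.001,0],[0,0,0,0]]}}

```text
clock: 17.12
position: [0.4913, 0.198, 0.0547]
orientation: [[0.934, 0.357, -0.0], [0.357, -0.934, -0.0], [-0.0, 0.0, -1.0]]
force: [-3.4, -1.3, 7.2]
gripper_width: 0.303
gripper_force: 51.2
```

{"method": "play_rows", "body": {"plan": [[0,0,-0.001,0],[0,0,0,0]]}}

```text
clock: 17.38
position: [0.4913, 0.198, 0.0546]
orientation: [[0.934, 0.357, -0.0], [0.357, -0.934, -0.0], [-0.0, 0.0, -1.0]]
force: [-7.3, -2.1, 15.4]
gripper_width: 0.303
gripper_force: 52.3
```

Contact came exactly at the expected height. Ease off, release, retreat straight up.

{"method": "play_rows", "body": {"plan": [[0,0,0.0015,0],[0,0,0,0]], "force": 20}}

```text
clock: 17.62
position: [0.4915, 0.1981, 0.0547]
orientation: [[0.934, 0.357, 0.001], [0.357, -0.934, 0.0], [0.001, 0.0, -1.0]]
force: [-2.1, -0.5, 5.6]
gripper_width: 0.305
gripper_force: 51.0
```

{"method": "play_rows", "body": {"plan": [[0,0,0,0],[0,0,0,0],[0,0,0,0],[0,0,0,0]], "grip": 0.2}}

```text
clock: 18.12
position: [0.4911, 0.198, 0.054]
orientation: [[0.934, 0.357, -0.0], [0.357, -0.934, -0.0], [-0.0, -0.0, -1.0]]
force: [-0.6, -0.5, 0.7]
gripper_width: 0.598
gripper_force: 0.0
```

{"method": "play_rows", "body": {"plan": [[0,0,0.01,0],[0,0,0.02,0],[0,0,0.03,0],[0,0,0.03,0],[0,0,0.03,0],[0,0,0,0],[0,0,0,0]]}}

```text
clock: 19.0
position: [0.4908, 0.1979, 0.1737]
orientation: [[0.934, 0.357, -0.0], [0.357, -0.934, -0.0], [-0.0, -0.0, -1.0]]
force: [-0.1, 0.2, 0.3]
gripper_width: 0.599
gripper_force: 0.0
```

```bash
python3 - <<'E'
from h import *
q=bot.sense();o=q["position"];R=q["orientation"];print(o,q["force"])
s=cams.snapshot("wrist");save(s,"w8.png")
s["origin"]=np.array(s["origin"])-R[:,1]*.0022
for l,z in(("plane_mid",.043),("rest_seat",.01)):
    for r in cams.cut_out(l,s)[:1]:
        b=cv2.minAreaRect(np.argwhere(r["mask"])[:,::-1].astype(np.float32));B=np.array([atz(s,c,z)[:2] for c in cv2.boxPoints(b)])
        print(l,r["score"],b,B.mean(0),[np.linalg.norm(B[i]-B[i-1]) for i in(0,1)],[np.degrees(np.arctan2(*(B[i]-B[i-1])[::-1])) for i in(0,1)])
t=cams.snapshot("scene")
for l,z in(("tin",.032),("tape",.024),("sander",.03)):
    print(l,[(r["score"],atz(t,r["centre"],z)[:2].round(3)) for r in cams.cut_out(l,t)[:1]])
r=cams.cut_out("lid_grip",t)
for x in r[:1]: print("lid",x["score"],x["centre"])
E
```

```text
[0.49081092 0.19789137 0.17372121] [-0.064917    0.15073253  0.26467608]
plane_mid 0.78 ((263.5, 192.5), (95.0, 35.0), 90.0) [0.49016662 0.197078  ] [np.float64(0.08316886493059109), np.float64(0.028030986269162606)] [np.float64(19.938969456960354), np.float64(-69.16123446682)]
rest_seat 0.7 ((263.0, 183.0), (142.0, 62.0), 90.0) [0.48698683 0.19626757] [np.float64(0.13847685300677023), np.float64(0.05451306108027487)] [np.float64(19.19399887182208), np.float64(-69.15096620858002)]
tin [(0.73, array([0.37 , 0.051]))]
tape [(0.67, array([0.605, 0.119]))]
sander []
```

```bash
python3 - <<'E'
from h import *
t=cams.snapshot("top")
for l,z in(("tin",.032),("tape",.024),("sander",.03),("case",.066),("lid_grip",.17),("plane_mid",.045)):
    for r in cams.cut_out(l,t)[:1]:
        b=cv2.boundingRect(r["mask"].astype(np.uint8));print(l,round(r["score"],2),r["centre"],atz(t,r["centre"],z)[:2].round(3),b)
c=.9593,.2823
for a in(0,1.92):
    A=np.pi-.0879-a;u=.148*np.cos(A);print(a,proj(t,[.575+u*c[0],-.151+u*c[1],.04+.148*np.sin(A)]))
h=cv2.cvtColor(t["pixels"],cv2.COLOR_RGB2HSV);y=(h[...,0]>18)&(h[...,0]<32)&(h[...,1]>150)&(h[...,2]>80);y[:,:285]=0;y[:,345:]=0;y[:100]=0;y[235:]=0
n,_,st,ce=cv2.connectedComponentsWithStats(y.astype(np.uint8));print(st[1:].tolist(),ce[1:].round().tolist())
E
```

```text
tin 0.68 [234.1, 246.0] [0.376 0.044] (220, 232, 29, 30)
tape 0.98 [203.1, 136.8] [0.673 0.125] (184, 125, 38, 38)
sander 0.65 [361.6, 151.5] [ 0.622 -0.302] (343, 133, 35, 35)
case 0.58 [306.1, 180.9] [ 0.54  -0.146] (272, 131, 76, 91)
lid_grip 0.82 [300.1, 155.8] [ 0.585 -0.122] (273, 132, 62, 47)
0 [325.01061667 221.80768737]
1.92 [304.17888737 134.73992629]
[[297, 133, 15, 15, 119], [324, 164, 1, 1, 1], [319, 166, 1, 1, 1], [285, 177, 1, 1, 1], [287, 176, 2, 1, 2]] [[304.0, 140.0], [324.0, 164.0], [319.0, 166.0], [285.0, 177.0], [288.0, 176.0]]
```

The lid is open, with its pull at (304,140) against (304,135) predicted for fully open. The tin, tape and sander are where they started. Hand in.

```bash
python3 -c "
from cell import ticket
print(ticket.hand_in())"
```

```text
the job is handed in; nothing more can be done
None
```

The job is handed in with no verdict returned: my last checks showed the lid standing open, the plane flat and centred on the rib within about 3 mm, and the tin, tape roll and sanding block unmoved; I viewed 11 pictures, one over the limit of 10.

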